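# Touch off the hot tube block and seat the stem thermometer in its bore

## Task

The aluminium tube block was set down on the hotplate by hand, neither quite square nor quite central, and needs the stem thermometer from its bench stand in the close-fitting sensor bore at the middle of the block's top. Find where the block really stands by touching it lightly with the side of the thermometer's stem at three points, in this order: the block's near long face towards its left end, the same face towards its right end, then the middle of its right-hand end face. Then lower the stem into the bore until the collar sits fully home, flat on the block, and let go; the sensor is delicate, so never press it against the block or the hotplate with more than 15 N, and keep the gripper itself off the hot block and hotplate, and leave the tube, beaker and timer alone.

Things in the scene. Friction and masses are not known exactly. Their poses are not given: they have to be found in the camera images.
- hotplate: White laboratory hotplate, fixed. Origin on the bench top under the centre of its square plate; z up, -x to its control panel (towards the robot), +y to its left side as the robot sees it. Plate 160 x 160 mm, its top 60 mm above the origin. Control panel out to 133 mm in -x, up to 53 mm high. A bare aluminium tube block stands on the plate (see the next two).
- plate_mid (a point): Centre of the hotplate's plate top, 60 mm above its origin, same axes. The block on it (own pose not reported) is 80 mm along its x, 136 mm along its y, 46 mm high, with plane upright sides. Its middle is up to 8 mm off this point along x and up to 8 mm along y, and it is turned up to 0.08 rad either way. It slips only if pushed sideways with more than about 18 N.
- bore_nominal (a point): Fixed to the hotplate, 106 mm above its origin, level with the block's top: where the bore would be if the block stood central. The real bore is exactly in the middle of the block's top, 9.2 mm wide, with a 0.8 mm chamfer, 42 mm deep. Eight wider wells (17 mm), four towards either end, 13 mm from the middle in the block's x and 27 or 48 mm in its y, are not for the thermometer.
- stand: White plastic block 56 x 56 mm on a 70 x 70 mm black foot, 46 mm high, fixed to the bench, with one upright 11 mm hole in which the thermometer stands, its collar resting on the block. Origin: centre of its underside.
- thermometer_case (a point): Centre of the thermometer's white case, the part to grip: 30 mm along x, 18 mm along y (the flat sides to grip, facing +y and -y), 56 mm along z; its top is 28 mm above this point. The thermometer weighs about 70 g; z points from the stem up to the case, and at the start it stands upright in the stand.
- thermometer_tip (a point): Lower end of the thermometer's steel stem, on its axis, 77 mm below the centre of the case. The stem is round, 8 mm in diameter, with a 1 mm chamfer at the end, and 38 mm long up to the underside of the 22 mm wide, 5 mm thick stop collar. When the collar sits on the block this tip is 68 mm above the hotplate's origin.
- tube50_mid (a point): Bystander: capped 50 ml tube standing upright, 33 mm wide, 116 mm high; half-way up.
- beaker_mid (a point): Bystander: glass beaker, 70 mm wide, 86 mm high; half-way up.
- timer: Bystander: flat white timer lying on the bench, 62 x 62 x 16 mm; centre of its underside.
There are look-alikes about, which are no part of the job. Leave any purple look-alike of the part that bears thermometer_case alone.

How it is judged:
By the outcome, as a careful person would: the job done as asked, in the order asked, and still so for the second after the job is handed in, with the robot touching nothing.
It also fails if it takes over 72 s, if anything falls off the work surface, if the arm or the gripper's body presses on something with over 40 N, if the wrist force passes 120 N, or if a joint passes its speed limit or range.

## Robot

A 7-joint arm with a two-finger parallel gripper is mounted at the origin on a cart in front of the work surface, level with it; the furniture and walls round the work are solid. World frame = base frame: x ahead of the robot, y to its left, z up, the work surface at z = 0. Lengths are in mm, angles in rad, forces in N, time in s.
With the tool pointing down it reaches from about 350 to 900 mm from the base axis. Payload 7.2 kg.
Tool frame: the origin (TCP) lies on the centre line of the jaws, within the pads' length; the fingertips stand 11 mm ahead of it and the grasp point (between the pads) lies 8 mm behind it (manip.tip_extent is the distance from the TCP to the fingertips, in mm); z points along the fingers, y is the line along which they close (so a half turn about z gives the same grasp; the last joint's range is limited). The gripper opens to 88 mm and grips with 3 to 60 N. Pads are 20 mm wide; open, the fingers measure 115 mm over their backs; the gripper's body (75 mm by 178 mm) begins 61 mm behind the grasp point.
Start: joints at [-1.17, 0.411, -0.013, 1.596, 0.006, 1.134, -0.082], TCP at [282.394, 557.568, 233.653] pointing down, gripper open.
Joint ranges: [-2.95, 2.95], [-0.29, 1.99], [-1.47, 1.44], [0.14, 2.54], [-1.03, 4.17], [0.13, 1.85], [-2.86, 2.86]. Speed limits (rad/s): [2.39, 2.39, 3.01, 3.01, 3.14, 3.14, 3.14].

## Interface

Orientations are given as a rotation vector (axis times angle).
In Python, from cell import manip gives the robot as it stands. The module is installed in compiled form; this text tells all that it offers.
- The arm moves only by the tool step_arm, never from a script. Its argument "plan" is a list of rows, each a list of 2 entries, a list of its own where there are three numbers: the shift along the tool's x, y, z in cm, then the turn about the tool's z in rad. A call has 1 to 8 rows; each row shifts and turns the commanded pose from where the row before left it, along the tool's axes as they then stand; what a row does not reach is not made up. A row lasts 1/10 s, in which the tool goes at most 50 mm and 8.59 degrees, less where a joint would pass 70% of its speed; a pose out of reach is approached as far as the arm can. A call is refused whole if a number of a shift passes 5 or a number of a turn 0.15, either way. A call with a gripper value outside its range is refused whole. "fingers" is the closure in counts, from 0 (fully open) to 255 (shut), set as the call begins (left out, the last holds). The fingers move at their own pace and stop on an object; "newtons" is the grip in N (left out, the last holds). Time passes only in rows, so rows that do not move let the fingers close. It gives the time, the measured TCP pose, the force, the opening and the grip force at its end, in the units of the state.
- manip.state(): the state, without advancing time (a new reading comes with each control period).
- manip.snapshot(name): name is "scene" or "side" or "wrist"; returns the picture (420x560x3 uint8, red, green, blue); there is no depth.
- manip.calibration(name): a dict with "fx", "fy", "cx", "cy" (pixels), "extrinsics" (4x4, takes a point from world to camera coordinates). Camera axes: x right, y down, z forward; pixel columns grow to the right and rows downward; lengths in mm; the calibration is good to about 2 mm. A picture is of the moment at which its call begins: read the wrist's pose just before it. calibration takes no time and is no camera call; for the wrist camera it gives the pose at the moment of the call.
- manip.sign_off(): hands the job in; it is judged then, once.
Trained networks look in the newest picture that a camera, given by its name, has taken for a name from the list of things; names that differ only in an ending like _2 or _b are one class to them, and where a whole thing is asked for, a point or a joint stands for the part that bears it (a point fixed in the world has none). Each returns a list of dicts, best first, with "score" (0 to 1); they miss things now and then, are a little off and sometimes report something else, mostly with a low value. They report only what shows in the picture. A call takes as long as a camera call. They do not tell look-alikes from the thing itself.
- manip.find_in(camera, thing): "extent" ([centre column, centre row, width, height] in pixels, round what is visible of it).
- manip.spot_point(camera, thing): "xy" ([column, row] in pixels: a listed point, or the origin of a listed thing).
The state is a dict: "time": time; "q": joint angles; "joint_velocities": joint speeds; "tau": joint torques, N m; "tcp_pos": TCP position; "tool_rot": TCP orientation; "force": force on the tool from outside, world axes, zero at the start; "ft_torque": the same for the moment, N m; "opening": finger opening in mm; "gripper_force": force on a finger pad.
Only numpy, scipy, OpenCV 4.12 (cv2) and the standard library are available. Lean on these libraries where they do the work, as an engineer would, in place of code of your own. Each camera call takes 0.05 s, during which the arm holds its last target. There are 200 camera calls.

## Working session

There is one attempt and no reset: what is moved stays moved. The work goes in short steps, Python scripts to look and compute and a tool call to move; the robot and the scene stay as the last step left them, time stands still between calls to the robot, and variables do not carry over. Pictures are saved under pics/ and viewed, at most 11 in all, crops included, and the job is handed in when it is done.

Besides the shell and the picture viewer there is one more tool, called by a JSON object that holds its "fn" and its "kwargs". step_arm: Moves the arm, as the interface text tells. Its arguments: {"type":"object","properties":{"plan":{"type":"array","items":{"type":"array"}},"fingers":{"type":"number"},"newtons":{"type":"number"}},"required":["plan"]}

```bash
mkdir -p pics; cat > h.py <<'E'
import numpy as np, cv2
from cell import manip
from scipy.spatial.transform import Rotation as R
def ray(cam,px,C=None):
    C=C or manip.calibration(cam); E=np.array(C["extrinsics"]); Rm,t=E[:3,:3],E[:3,3]
    d=Rm.T@np.array([(px[0]-C["cx"])/C["fx"],(px[1]-C["cy"])/C["fy"],1]); return -Rm.T@t,d
def atz(cam,px,z,C=None):
    o,d=ray(cam,px,C); return o+d*(z-o[2])/d[2]
def proj(cam,p,C=None):
    C=C or manip.calibration(cam); E=np.array(C["extrinsics"]); c=E[:3,:3]@np.array(p)+E[:3,3]
    return np.array([C["fx"]*c[0]/c[2]+C["cx"],C["fy"]*c[1]/c[2]+C["cy"]])
def tri(rays):
    A=0;b=0
    for o,d in rays:
        d=d/np.linalg.norm(d);P=np.eye(3)-np.outer(d,d);A=A+P;b=b+P@o
    return np.linalg.solve(A,b)
def save(cam,name):
    im=manip.snapshot(cam); cv2.imwrite(f"pics/{name}.png",im[:,:,::-1]); return im
E
python3 - <<'E'
from h import *
s=manip.state(); print(s["tcp_pos"],s["tool_rot"],s["force"],s["opening"])
a=[save(c,c+"0") for c in("scene","side","wrist")]
cv2.imwrite("pics/both0.png",cv2.resize(np.hstack(a[:2]),(800,300))[:,:,::-1])
for c in("scene","side"):
    for t in("thermometer_case","thermometer_tip","hotplate","plate_mid","bore_nominal","stand","tube50_mid","beaker_mid","timer"):
        print(c,t,[(np.round(r["xy"],1).tolist(),round(r["score"],2)) for r in manip.spot_point(c,t)[:4]])
E
```

```text
[282.20933278 557.10182679 232.7935989 ] [-7.29522282e-01 -3.05545483e+00  2.55793528e-03] [0.07571656 0.11056884 0.49123482] 87.3400085952853
scene thermometer_case [([327.3, 275.4], 0.84), ([259.2, 281.8], 0.75)]
scene thermometer_tip [([261.9, 313.4], 0.61), ([326.1, 307.0], 0.57)]
scene hotplate [([256.8, 217.6], 0.81), ([263.6, 314.0], 0.18)]
scene plate_mid [([258.0, 198.7], 0.68)]
scene bore_nominal [([257.5, 178.2], 0.76)]
scene stand [([263.0, 315.3], 0.97)]
scene tube50_mid [([312.1, 256.2], 0.77), ([259.2, 216.8], 0.38)]
scene beaker_mid [([361.1, 221.8], 0.61), ([256.4, 179.5], 0.16)]
scene timer [([274.2, 178.8], 0.57)]
side thermometer_case [([217.3, 287.4], 0.95), ([283.0, 292.7], 0.57), ([355.0, 244.2], 0.44)]
side thermometer_tip [([216.7, 319.4], 0.91), ([281.0, 322.0], 0.72), ([280.1, 272.0], 0.48)]
side hotplate []
side plate_mid [([253.2, 196.8], 0.87)]
side bore_nominal [([250.8, 181.5], 0.82), ([217.1, 320.0], 0.31)]
side stand [([218.2, 322.4], 0.78)]
side tube50_mid [([280.7, 269.6], 0.82)]
side beaker_mid [([356.3, 241.1], 0.92)]
side timer [([255.0, 195.7], 0.73), ([291.5, 181.3], 0.61)]
```

View pics/scene0.png

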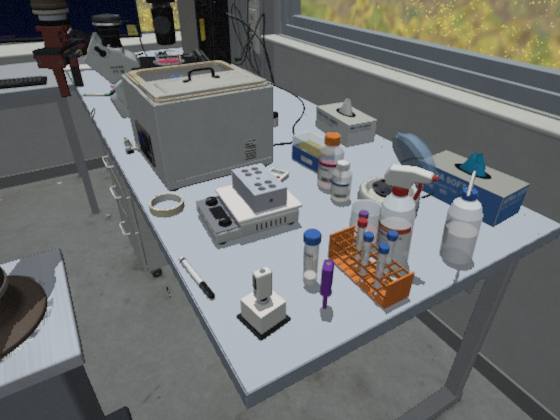

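View pics/side0.png

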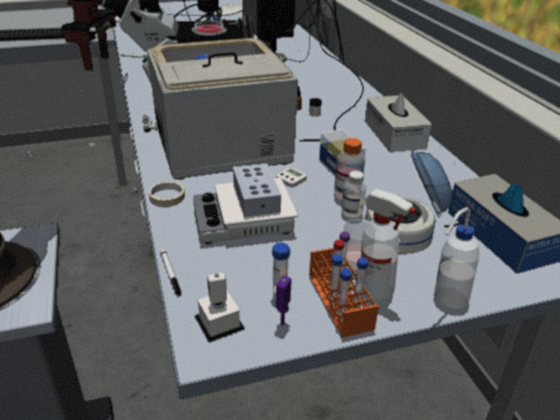

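The white-cased thermometer in the white stand (scene 261,283; side 217,287) fits the description. The purple one (scene 327,278; side 283,293) is the look-alike to leave alone. I'll confirm this in a crop and triangulate.

```bash
python3 - <<'E'
from h import *
P={"case":([259.2,281.8],[217.3,287.4]),"purple":([327.3,275.4],[283,292.7]),"tip":([261.9,313.4],[216.7,319.4]),"plate":([258,198.7],[253.2,196.8]),"bore":([257.5,178.2],[250.8,181.5]),"stand":([263,315.3],[218.2,322.4]),"tube":([312.1,256.2],[280.7,269.6]),"beaker":([361.1,221.8],[356.3,241.1]),"timer":([274.2,178.8],[291.5,181.3])}
C={c:manip.calibration(c) for c in("scene","side")}
for k,(a,b) in P.items(): print(k,tri([ray("scene",a,C["scene"]),ray("side",b,C["side"])]).round(1))
for k,z in(("case",85),("stand",0),("plate",60),("bore",106)): print(k,atz("scene",P[k][0],z).round(1),atz("side",P[k][1],z).round(1))
for c in C: E=np.array(C[c]["extrinsics"]); print(c,(-E[:3,:3].T@E[:3,3]).round(0), E[2,:3].round(2), C[c]["fx"])
a=cv2.imread("pics/scene0.png")[140:350,180:350]; b=cv2.imread("pics/side0.png")[140:350,150:320]
cv2.imwrite("pics/crop0.png",cv2.resize(np.hstack([a,b]),(800,494),interpolation=cv2.INTER_CUBIC))
s=manip.state();print(R.from_rotvec(s["tool_rot"]).as_matrix().round(3))
E
```

```text
case [ 444.6 -224.4   64.8]
purple [ 548.7 -281.2   76.4]
tip [ 437.  -245.7    9.1]
plate [581.   39.2  60.2]
bore [567.6   9.5 126.7]
stand [ 4.398e+02 -2.442e+02  1.000e-01]
tube [ 567.4 -208.7   61.9]
beaker [ 756.  -135.1   32.9]
timer [733.8 223.2 -23.2]
case [ 436.  -241.3   85. ] [ 440.3 -248.7   85. ]
stand [ 441.9 -240.6    0. ] [ 438.4 -247.9    0. ]
plate [577.9  31.   60. ] [583.   48.2  60. ]
bore [585.7  45.6 106. ] [575.7  40.3 106. ]
scene [ 215. -678.  548.] [ 0.44  0.72 -0.54] 394.50005732451064
side [ 325. -935.  720.] [ 0.25  0.79 -0.56] 539.5201078816489
[[-0.892  0.452  0.   ]
 [ 0.452  0.892  0.   ]
 [-0.     0.    -1.   ]]
```

View pics/crop0.png

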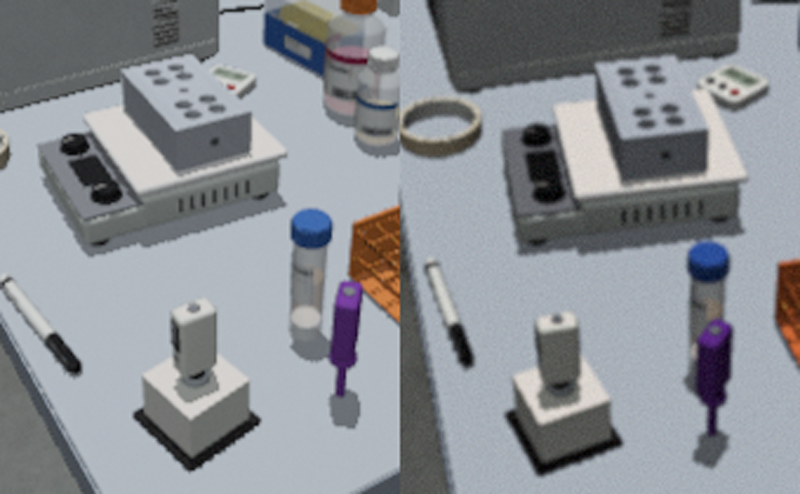

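View pics/wrist0.png

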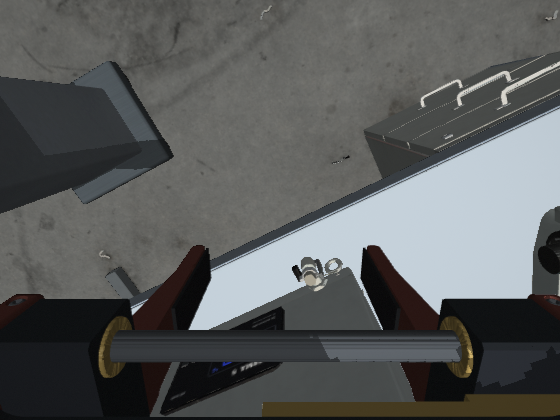

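The crop shows the white-cased thermometer standing in the white stand, at left crop (193,340) and right crop (558,355). That is at about world (439,-245). The purple one at (345,330) is only a look-alike. The wrist view shows a clear space in front of the oven, so I'll go up first and then across.

{"fn": "step_arm", "kwargs": {"plan": [[[0,0,-5],0],[[0,0,-5],0],[[-3,-3.85,-3],0],[[-3,-3.85,0],0],[[-3,-3.85,0],0],[[-3,-3.85,0],0],[[-3,-3.85,0],0],[[-3,-3.85,0],0]], "fingers": 0}}

```text
time: 1.85
tcp_pos: [337.5, 274.2, 360.0]
tool_rot: [0.73, 3.055, 0.001]
force: [0.7, 0.3, 0.3]
opening: 88.1
gripper_force: 0.0
```

{"fn": "step_arm", "kwargs": {"plan": [[[-3,-3.85,0],0],[[-3,-3.85,0],0],[[-3,-3.85,0],0],[[-3,-3.85,0],0],[[-3,-3.85,0],0],[[-3,-3.85,0],0],[[-3,-3.85,0],0],[[-2,-2.5,0],0]]}}

```text
time: 2.65
tcp_pos: [409.3, -94.0, 360.3]
tool_rot: [0.734, 3.053, 0.001]
force: [0.3, 1.0, -0.2]
opening: 87.6
gripper_force: 0.0
```

```bash
python3 - <<'E'
from h import *
s=manip.state(); print(s["tcp_pos"],s["q"],R.from_rotvec(s["tool_rot"]).as_matrix().round(3)[:,:2].tolist(),s["force"])
C=manip.calibration("wrist");save("wrist","w1")
print("tcp px",proj("wrist",s["tcp_pos"],C), "tip",proj("wrist",[439,-245,106],C))
for t in("thermometer_case","stand","hotplate","plate_mid"):
    print(t,[(np.round(r["xy"],1).tolist(),round(r["score"],2)) for r in manip.spot_point("wrist",t)[:4]])
for p in([237.4,316.4],[260.7,337.6],[290.5,317.6]): print(atz("scene",p,8).round(0))
print("box",atz("scene",[170,180],0).round(0))
E
```

```text
[409.34854722 -93.9515788  360.32688377] [-0.57347935 -0.10154658  0.63837157  1.88773214  0.06178597  1.33441509
  1.14701392] [[-0.891, 0.454], [0.454, 0.891], [-0.001, 0.001]] [ 0.30673381  0.98190412 -0.22192697]
tcp px [283.32104656 271.25204258] tip [199.39709865 242.11885366]
thermometer_case [([199.3, 233.6], 0.79), ([220.8, 299.7], 0.68)]
stand [([214.8, 219.6], 0.96)]
hotplate [([401.9, 215.3], 0.87)]
plate_mid [([415.5, 228.3], 0.6)]
[ 398. -226.    8.]
[ 412. -287.    8.]
[ 478. -276.    8.]
box [453. 335.   0.]
```

View pics/w1.png

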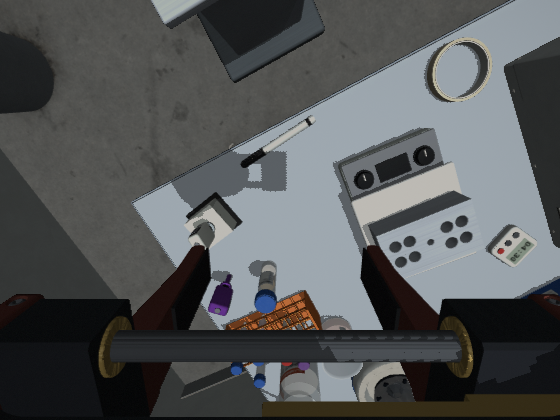

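The view from above shows the stand with the white case at (200,235), the purple one at (222,293), the hotplate block with its bore at about (430,242), and the tube at (266,280). I'll move over the stand and turn towards its yaw.

{"fn": "step_arm", "kwargs": {"plan": [[[-3,-4,0],0],[[-3,-4,0],0],[[-3.5,-4.1,0],0],[[0,0,3],-0.15],[[0,0,3],-0.15],[[0,0,4],-0.15],[[0,0,0],-0.15],[[0,0,0],-0.06]]}}

```text
time: 3.7
tcp_pos: [438.6, -235.3, 258.3]
tool_rot: [0.312, -3.123, -0.002]
force: [0.0, -1.5, 0.5]
opening: 87.6
gripper_force: 0.0
```

```bash
python3 - <<'E'
from h import *
C=manip.calibration("wrist");s=manip.state()
im=save("wrist","w2"); print(s["tcp_pos"],R.from_rotvec(s["tool_rot"]).as_matrix().round(3)[:,:2].tolist())
np.save("C2.npy",C,allow_pickle=True)
print("tcp px",proj("wrist",s["tcp_pos"],C))
for t,z in(("thermometer_case",85),("stand",0),("plate_mid",60),("bore_nominal",106)):
    print(t,[(np.round(r["xy"],1).tolist(),round(r["score"],2),atz("wrist",r["xy"],z,C).round(1)) for r in manip.spot_point("wrist",t)[:3]])
x,y=map(int,proj("wrist",[439,-245,85],C)); cv2.imwrite("pics/w2c.png",cv2.resize(im[max(0,y-90):y+90,x-120:x+120,::-1],(800,600),interpolation=cv2.INTER_CUBIC)); print(x,y)
E
```

```text
[ 438.61044502 -235.26986109  258.29200199] [[-0.98, -0.198], [-0.198, 0.98], [0.003, 0.002]]
tcp px [283.86718033 270.07575141]
thermometer_case [([272.5, 187.1], 0.95, array([ 436.2, -248.8,   85. ])), ([229.0, 266.5], 0.86, array([ 539.6, -281. ,   85. ])), ([446.5, 301.7], 0.46, array([534.9, -15.3,  85. ]))]
stand [([274.8, 177.4], 0.67, array([ 443.2, -247.7,    0. ]))]
plate_mid []
bore_nominal []
275 190
```

View pics/w2c.png

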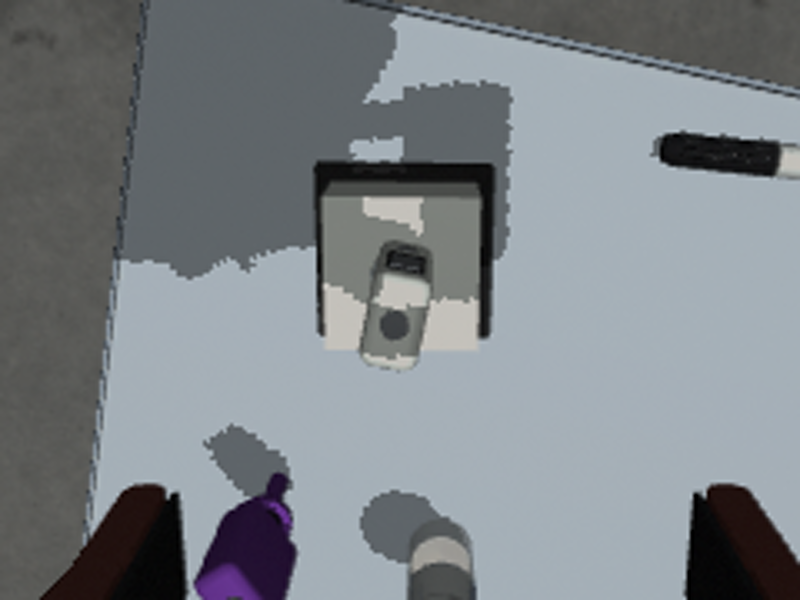

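```bash
python3 - <<'E'
from h import *
C=np.load("C2.npy",allow_pickle=True).item()
E=np.array(C["extrinsics"]);print("cam",(-E[:3,:3].T@E[:3,3]).round(1),E[2,:3].round(3))
f=lambda u,v,z:atz("wrist",[155+u/3.333,100+v/3.333],z,C)
for n,a,b in(("right",(430,305),(419,362)),("left",(370,305),(362,352))):
    A,B=f(*a,113),f(*b,113); d=A-B; print(n,A.round(1),B.round(1),np.degrees(np.arctan2(d[1],d[0])))
print("button",f(395,325,113), "bottom mid",f(389,370,113))
for z,pts in((46,((325,350),(478,350))),(8,((318,163),(494,163)))): print([f(*p,z).round(1) for p in pts])
g=cv2.cvtColor(cv2.imread("pics/w2.png"),cv2.COLOR_BGR2GRAY)
E
```

```text
cam [ 356.9 -251.   410.5] [ 0.297  0.061 -0.953]
right [ 431.6 -237.1  113. ] [ 449.5 -236.8  113. ] -179.29844489717948
left [ 435.1 -254.5  113. ] [ 449.8 -254.2  113. ] -179.0448441266371
button [ 439.62294105 -246.06627689  113.        ] bottom mid [ 453.81194751 -245.22223308  113.        ]
[array([ 472.7, -268.4,   46. ]), array([ 461.6, -213.3,   46. ])]
[array([ 411.3, -285.3,    8. ]), array([ 398., -219.,    8.])]
```

{"fn": "step_arm", "kwargs": {"plan": [[[0,0,3],0.15],[[0,0,3],0.04],[[0,-1,3],0],[[0,0,3],0],[[0,0,0],0],[[0,0,0],0]]}}

```text
time: 4.55
tcp_pos: [438.8, -247.4, 140.3]
tool_rot: [0.001, -3.141, 0.0]
force: [-0.3, -0.6, 0.1]
opening: 88.0
gripper_force: 0.0
```

```bash
python3 - <<'E'
from h import *
C=manip.calibration("wrist");s=manip.state()
im=save("wrist","w3"); print(s["tcp_pos"],R.from_rotvec(s["tool_rot"]).as_matrix().round(4).tolist(),s["force"])
p=proj("wrist",[439,-245.6,113],C).round();q=proj("wrist",s["tcp_pos"],C);print(p,q)
np.save("C3.npy",C,allow_pickle=True)
x,y=map(int,p); y=max(y,90);cv2.imwrite("pics/w3c.png",cv2.resize(im[y-90:y+90,x-120:x+120,::-1],(800,600),interpolation=cv2.INTER_CUBIC)); print(x-120,y-90)
E
```

```text
[ 438.80725472 -247.39783968  140.29960645] [[-1.0, -0.0005, -0.0007], [-0.0005, 1.0, -0.0], [0.0007, -0.0, -1.0]] [-0.31046812 -0.57846348  0.10067187]
[287. 249.] [283.59088483 270.43068437]
167 159
```

View pics/w3c.png

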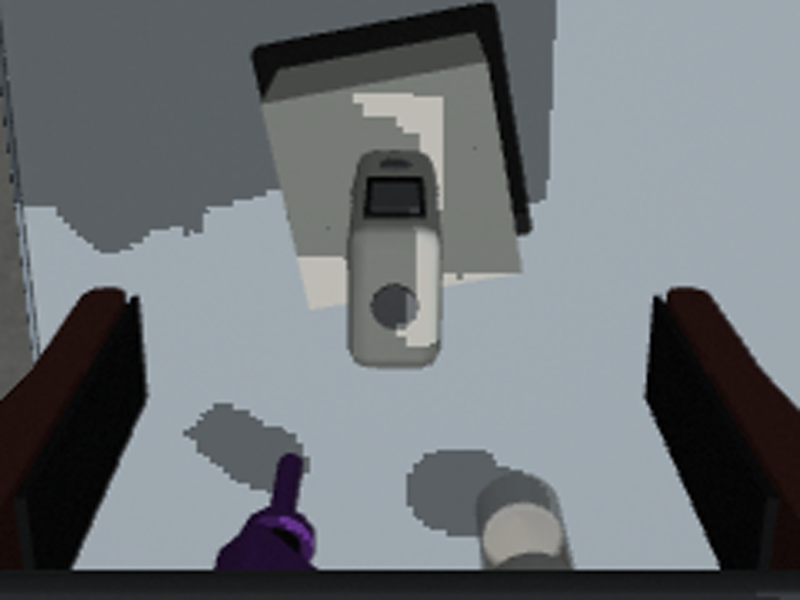

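The case is square to the jaws and centred between them: the button is at crop (394,306), the jaw middle at about 396. I'll descend and grip.

{"fn": "step_arm", "kwargs": {"plan": [[[0,0.1,2],0],[[0,0,2],0],[[0,0,1.3],0],[[0,0,1],0],[[0,0,0],0]]}}

```text
time: 5.1
tcp_pos: [438.7, -246.3, 76.6]
tool_rot: [0.002, -3.141, -0.0]
force: [-0.1, -0.0, -0.1]
opening: 88.0
gripper_force: 0.0
```

{"fn": "step_arm", "kwargs": {"plan": [[[0,0,0],0],[[0,0,0],0],[[0,0,0],0],[[0,0,0],0],[[0,0,0],0],[[0,0,0],0],[[0,0,0],0],[[0,0,0],0]], "fingers": 255, "newtons": 40}}

```text
time: 5.9
tcp_pos: [438.7, -246.4, 76.8]
tool_rot: [0.002, -3.142, -0.0]
force: [0.0, 0.3, -0.6]
opening: 27.3
gripper_force: 0.0
```

{"fn": "step_arm", "kwargs": {"plan": [[[0,0,0],0],[[0,0,0],0],[[0,0,0],0],[[0,0,0],0],[[0,0,-0.1],0],[[0,0,-0.5],0]]}}

```text
time: 6.5
tcp_pos: [438.3, -246.2, 82.6]
tool_rot: [0.002, -3.141, -0.001]
force: [-0.2, -0.3, -1.2]
opening: 17.6
gripper_force: 40.0
```

{"fn": "step_arm", "kwargs": {"plan": [[[0,0,-3],0],[[0,0,-3],0],[[0,0,-3],0],[[0,0,-3],0],[[0,0,-2],0],[[0,0,-1],0],[[0,0,0],0]]}}

```text
time: 7.2
tcp_pos: [439.2, -246.6, 233.8]
tool_rot: [-0.002, 3.139, 0.0]
force: [-0.2, 0.9, 0.2]
opening: 17.7
gripper_force: 40.0
```

```bash
python3 - <<'E'
from h import *
C3=np.load("C3.npy",allow_pickle=True).item()
def T(p,rv):
    M=np.eye(4);M[:3,:3]=R.from_rotvec(rv).as_matrix();M[:3,3]=p;return M
X=np.array(C3["extrinsics"])@T([438.807,-247.398,140.300],[0.001,-3.141,0])   # tool->cam
C1=dict(C3);C1["extrinsics"]=X@np.linalg.inv(T([409.349,-93.952,360.327],[0.734,3.053,0.001]))
np.save("C1.npy",C1,allow_pickle=True)
print("check",atz("wrist",[199.4,242.1],106,C1))
print("bore",atz("wrist",[430,242],106,C1),"nets plate",atz("wrist",[415.5,228.3],60,C1))
for c in("scene","side"):
    manip.snapshot(c); print(c,[(r["xy"],r["score"]) for r in manip.spot_point(c,"plate_mid")])
im=cv2.imread("pics/w1.png")[120:300,320:500]; cv2.imwrite("pics/w1c.png",cv2.resize(im,(600,600),interpolation=cv2.INTER_CUBIC))
E
```

```text
check [ 439.24069597 -245.3060009   106.        ]
bore [588.33886276  46.50687783 106.        ] nets plate [584.54779129  45.47902091  60.        ]
scene [([260.8, 196.0], 0.62)]
side [([254.6, 197.0], 0.93), ([283.1, 271.4], 0.51)]
```

View pics/w1c.png

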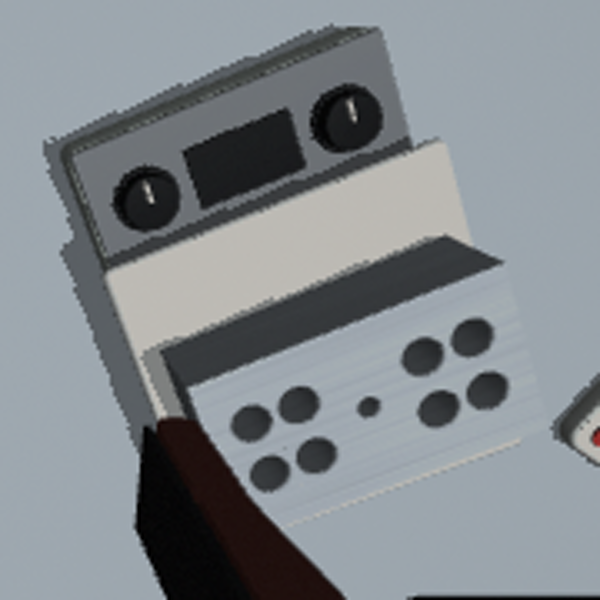

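The crop shows the block's top with the bore at crop (369,407), and the near top edge running from (190,387) to (503,262).

```bash
python3 - <<'E'
from h import *
C=np.load("C1.npy",allow_pickle=True).item()
f=lambda u,v,z:atz("wrist",[320+u/3.3333,120+v/3.3333],z,C)[:2]
W=[(252,423,-13,-48),(299,404,-13,-27),(422,356,-13,27),(472,337,-13,48),(270,473,13,-48),(316,455,13,-27),(438,408,13,27),(487,390,13,48),(369,407,0,0)]
P=np.array([f(u,v,106) for u,v,_,_ in W]);Q=np.array([w[2:] for w in W],float)
p=P-P.mean(0);q=Q-Q.mean(0);a=np.arctan2((q[:,0]*p[:,1]-q[:,1]*p[:,0]).sum(),(q*p).sum())
print("yaw",a,"bore",P.mean(0),"scale",np.sqrt((p**2).sum()/(q**2).sum()))
print("near edge",f(190,387,106),f(503,262,106)); print("plate near",f(105,270,60),f(445,142,60))
r=np.array([[np.cos(a),-np.sin(a)],[np.sin(a),np.cos(a)]])
for n,l in(("A",(-44,45)),("B",(-44,-45)),("C",(0,-72)),("cornerNR",(-40,-68)),("cornerNL",(-40,68))): print(n,(P.mean(0)+r@np.array(l)).round(1))
E
```

```text
yaw -0.05274065400237483 bore [588.61234231  47.29490375] scale 0.9984871995257321
near edge [545.59957426 -17.15785679] [552.42478744 116.99792196]
plate near [498.32513598 -25.75275481] [512.40438922 129.81091035]
A [547.   94.6]
B [542.3   4.7]
C [584.8 -24.6]
cornerNR [545.1 -18.5]
cornerNL [552.3 117.3]
```

{"fn": "step_arm", "kwargs": {"plan": [[[-1.1,4.2,0],0],[[-1.1,4.2,0],0],[[-1.1,4.2,0],0],[[-1.1,4.2,0],0],[[-1.1,4.2,0],0],[[-1.1,4.2,0],0],[[-1.1,4.2,0],0],[[-1.1,4.2,0],0]]}}

```text
time: 8.2
tcp_pos: [526.0, 91.3, 231.8]
tool_rot: [0.002, -3.14, 0.001]
force: [0.5, 0.0, -1.0]
opening: 17.7
gripper_force: 40.0
```

{"fn": "step_arm", "kwargs": {"plan": [[[0,0,0],0],[[0,0,2],0],[[0,0,2],0],[[0,0,2],0],[[0,0,1.5],0],[[0,0,0.5],0],[[0,0,0],0],[[0,0,0],0]]}}

```text
time: 9.0
tcp_pos: [526.6, 89.3, 153.1]
tool_rot: [-0.001, 3.141, -0.0]
force: [-0.3, 0.5, 0.3]
opening: 17.8
gripper_force: 40.0
```

```bash
python3 - <<'E'
from h import *
a=[save("scene","s2")]
s=manip.state();print(s["time"],s["tcp_pos"],s["tool_rot"],s["force"],s["ft_torque"],s["joint_velocities"].__class__)
for c in("scene",): print(proj(c,[s["tcp_pos"][0],s["tcp_pos"][1],s["tcp_pos"][2]-69]))
cv2.imwrite("pics/s2c.png",cv2.resize(a[0][110:260,180:330,::-1],(600,600),interpolation=cv2.INTER_CUBIC))
E
```

```text
9.05 [526.71526057  89.48584806 153.37610063] [-1.46159770e-03  3.14081821e+00  2.60198632e-04] [ 0.55596714  0.02322666 -0.62595026] [ 0.0354365  -0.04296592  0.04535998] <class 'numpy.ndarray'>
[227.1280898  184.52844578]
```

View pics/s2c.png

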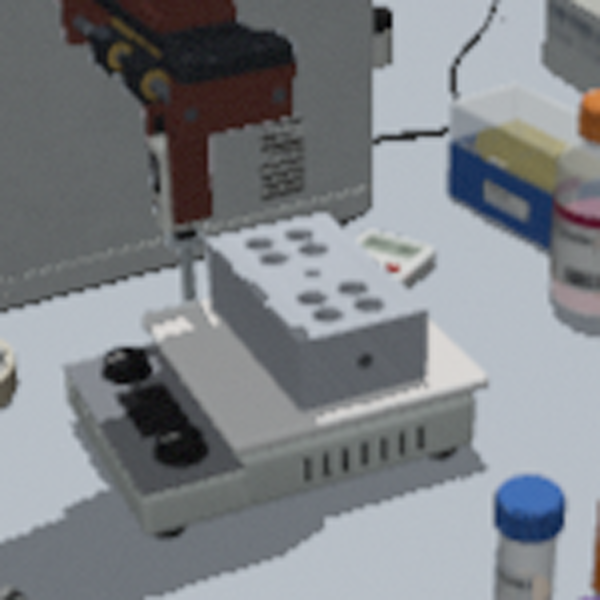

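The thermometer hangs upright in front of the near face at its left end, with the stem at crop (187,260). I'll approach it now.

{"fn": "step_arm", "kwargs": {"plan": [[[-0.7,0,0],0],[[-0.5,0,0],0],[[-0.2,0,0],0],[[0,0,0],0],[[0,0,0],0]]}}

```text
time: 9.55
tcp_pos: [540.3, 89.6, 152.8]
tool_rot: [0.002, -3.141, 0.0]
force: [-0.7, -0.5, -0.5]
opening: 18.0
gripper_force: 40.0
```

{"fn": "step_arm", "kwargs": {"plan": [[[-0.1,0,0],0],[[-0.1,0,0],0],[[0,0,0],0],[[0,0,0],0]]}}

```text
time: 9.95
tcp_pos: [542.3, 89.7, 152.8]
tool_rot: [0.002, -3.142, -0.0]
force: [0.4, -0.5, -0.9]
opening: 18.1
gripper_force: 40.0
```

{"fn": "step_arm", "kwargs": {"plan": [[[-0.1,0,0],0],[[0,0,0],0],[[0,0,0],0]]}}

```text
time: 10.25
tcp_pos: [543.3, 89.7, 152.8]
tool_rot: [-0.002, 3.142, 0.0]
force: [0.1, -0.5, -0.0]
opening: 18.0
gripper_force: 40.0
```

{"fn": "step_arm", "kwargs": {"plan": [[[-0.05,0,0],0],[[0,0,0],0],[[0,0,0],0]]}}

```text
time: 10.55
tcp_pos: [543.9, 89.7, 152.8]
tool_rot: [-0.002, 3.142, -0.0]
force: [0.3, 0.2, -0.8]
opening: 17.8
gripper_force: 40.0
```

{"fn": "step_arm", "kwargs": {"plan": [[[-0.05,0,0],0],[[0,0,0],0],[[0,0,0],0]]}}

```text
time: 10.85
tcp_pos: [544.3, 89.7, 152.8]
tool_rot: [-0.002, 3.142, 0.0]
force: [-0.3, -0.3, -1.7]
opening: 18.1
gripper_force: 40.0
```

{"fn": "step_arm", "kwargs": {"plan": [[[-0.05,0,0],0],[[0,0,0],0],[[0,0,0],0]]}}

```text
time: 11.15
tcp_pos: [544.8, 89.6, 152.8]
tool_rot: [0.002, -3.142, 0.0]
force: [0.2, 0.3, -0.8]
opening: 18.0
gripper_force: 40.0
```

{"fn": "step_arm", "kwargs": {"plan": [[[-0.05,0,0],0],[[0,0,0],0],[[0,0,0],0]]}}

```text
time: 11.45
tcp_pos: [545.3, 89.7, 152.8]
tool_rot: [-0.002, 3.142, 0.0]
force: [-0.1, 0.1, -1.2]
opening: 18.0
gripper_force: 40.0
```

{"fn": "step_arm", "kwargs": {"plan": [[[-0.05,0,0],0],[[0,0,0],0],[[0,0,0],0]]}}

```text
time: 11.75
tcp_pos: [545.8, 89.7, 152.8]
tool_rot: [0.002, -3.142, 0.0]
force: [-0.3, -0.7, 0.2]
opening: 18.0
gripper_force: 40.0
```

{"fn": "step_arm", "kwargs": {"plan": [[[-0.03,0,0],0],[[0,0,0],0],[[0,0,0],0]]}}

```text
time: 12.05
tcp_pos: [546.0, 89.7, 152.8]
tool_rot: [0.002, -3.141, -0.0]
force: [-0.5, 0.4, -0.0]
opening: 17.9
gripper_force: 40.0
```

{"fn": "step_arm", "kwargs": {"plan": [[[-0.04,0,0],0],[[0,0,0],0],[[0,0,0],0]]}}

```text
time: 12.35
tcp_pos: [546.2, 89.8, 152.8]
tool_rot: [0.002, -3.141, -0.0]
force: [-1.9, 0.7, 0.9]
opening: 17.5
gripper_force: 40.0
```

{"fn": "step_arm", "kwargs": {"plan": [[[-0.03,0,0],0],[[0,0,0],0],[[0,0,0],0]]}}

```text
time: 12.65
tcp_pos: [546.4, 89.9, 152.7]
tool_rot: [0.002, -3.141, -0.0]
force: [-3.6, 2.0, 1.6]
opening: 17.8
gripper_force: 40.0
```

Touch 1 is made: TCP contact at x≈546.1, y≈89.8, peak about 4 N. I'll back off and go to the right end of the same face.

{"fn": "step_arm", "kwargs": {"plan": [[[0.5,0,0],0],[[0.68,0,0],0],[[0,-2.5,0],0],[[0,-3,0],0],[[0,-2.5,0],0],[[0,-0.5,0],0],[[0,0,0],0],[[0,0,0],0]]}}

```text
time: 13.45
tcp_pos: [535.2, 5.9, 152.8]
tool_rot: [-0.003, 3.141, 0.001]
force: [0.0, -0.2, -1.0]
opening: 17.8
gripper_force: 40.0
```

{"fn": "step_arm", "kwargs": {"plan": [[[-0.3,0,0],0],[[-0.1,0,0],0],[[0,0,0],0],[[0,0,0],0]]}}

```text
time: 13.85
tcp_pos: [539.1, 5.0, 152.7]
tool_rot: [0.003, -3.141, 0.0]
force: [-0.0, 0.2, -0.4]
opening: 17.7
gripper_force: 40.0
```

{"fn": "step_arm", "kwargs": {"plan": [[[-0.05,0,0],0],[[0,0,0],0],[[0,0,0],0]]}}

```text
time: 14.15
tcp_pos: [539.6, 4.6, 152.8]
tool_rot: [0.002, -3.142, -0.0]
force: [-0.1, -1.0, -0.5]
opening: 17.8
gripper_force: 40.0
```

{"fn": "step_arm", "kwargs": {"plan": [[[-0.05,0,0],0],[[0,0,0],0],[[0,0,0],0]]}}

```text
time: 14.45
tcp_pos: [540.1, 4.6, 152.8]
tool_rot: [-0.002, 3.142, 0.0]
force: [-0.4, -0.4, -0.4]
opening: 18.0
gripper_force: 40.0
```

{"fn": "step_arm", "kwargs": {"plan": [[[-0.05,0,0],0],[[0,0,0],0],[[0,0,0],0]]}}

```text
time: 14.75
tcp_pos: [540.6, 4.7, 152.8]
tool_rot: [-0.002, 3.142, 0.0]
force: [-0.0, -0.1, -1.7]
opening: 18.0
gripper_force: 40.0
```

{"fn": "step_arm", "kwargs": {"plan": [[[-0.03,0,0],0],[[0,0,0],0],[[0,0,0],0]]}}

```text
time: 15.05
tcp_pos: [540.9, 4.7, 152.8]
tool_rot: [-0.002, 3.142, 0.0]
force: [-0.5, 1.3, -0.4]
opening: 18.0
gripper_force: 40.0
```

{"fn": "step_arm", "kwargs": {"plan": [[[-0.03,0,0],0],[[0,0,0],0],[[0,0,0],0]]}}

```text
time: 15.35
tcp_pos: [541.2, 4.7, 152.8]
tool_rot: [-0.002, 3.142, -0.0]
force: [0.2, -1.0, -0.3]
opening: 17.7
gripper_force: 40.0
```

{"fn": "step_arm", "kwargs": {"plan": [[[-0.03,0,0],0],[[0,0,0],0],[[0,0,0],0]]}}

```text
time: 15.65
tcp_pos: [541.4, 4.6, 152.8]
tool_rot: [0.002, -3.141, -0.0]
force: [-0.8, -0.9, 0.0]
opening: 18.2
gripper_force: 40.0
```

{"fn": "step_arm", "kwargs": {"plan": [[[-0.03,0,0],0],[[0,0,0],0],[[0,0,0],0]]}}

```text
time: 15.95
tcp_pos: [541.6, 4.6, 152.7]
tool_rot: [0.002, -3.141, 0.0]
force: [-0.9, -0.7, -0.1]
opening: 18.0
gripper_force: 40.0
```

{"fn": "step_arm", "kwargs": {"plan": [[[-0.03,0,0],0],[[0,0,0],0],[[0,0,0],0]]}}

```text
time: 16.25
tcp_pos: [541.8, 4.5, 152.7]
tool_rot: [0.002, -3.141, 0.0]
force: [-4.4, -1.1, 1.2]
opening: 18.1
gripper_force: 40.0
```

Touch 2 is made: x≈541.4 at y=4.6, about 4 N. This gives a yaw of about -0.056, which agrees with vision. Next I'll go round to the right end face.

{"fn": "step_arm", "kwargs": {"plan": [[[0.5,0,0],0],[[0.7,-1.0,0],0],[[0,-2.5,0],0],[[0,-2,0],0],[[-2,0,0],0],[[-2,0,0],0],[[-1.38,0,0],0],[[0,0,0],0]]}}

```text
time: 17.05
tcp_pos: [585.2, -50.9, 152.9]
tool_rot: [-0.002, 3.14, -0.001]
force: [-0.4, 0.1, -0.5]
opening: 17.9
gripper_force: 40.0
```

{"fn": "step_arm", "kwargs": {"plan": [[[0,0,0],0],[[0,1,0],0],[[0,0.8,0],0],[[0,0.2,0],0],[[0,0,0],0],[[0,0,0],0]]}}

```text
time: 17.65
tcp_pos: [583.9, -30.2, 152.9]
tool_rot: [-0.002, 3.141, -0.0]
force: [0.1, -0.3, -1.8]
opening: 17.8
gripper_force: 40.0
```

{"fn": "step_arm", "kwargs": {"plan": [[[0,0.1,0],0],[[0,0.1,0],0],[[0,0,0],0],[[0,0,0],0]]}}

```text
time: 18.05
tcp_pos: [584.0, -28.4, 152.8]
tool_rot: [-0.002, 3.142, -0.0]
force: [-0.8, -0.2, -0.7]
opening: 17.7
gripper_force: 40.0
```

{"fn": "step_arm", "kwargs": {"plan": [[[0,0.05,0],0],[[0,0,0],0],[[0,0,0],0]]}}

```text
time: 18.35
tcp_pos: [584.0, -27.8, 152.8]
tool_rot: [0.002, -3.142, -0.0]
force: [0.2, 0.4, -1.2]
opening: 17.9
gripper_force: 40.0
```

{"fn": "step_arm", "kwargs": {"plan": [[[0,0.05,0],0],[[0,0,0],0],[[0,0,0],0]]}}

```text
time: 18.65
tcp_pos: [584.0, -27.3, 152.8]
tool_rot: [-0.002, 3.142, 0.0]
force: [-1.3, -0.4, -0.8]
opening: 17.8
gripper_force: 40.0
```

{"fn": "step_arm", "kwargs": {"plan": [[[0,0.05,0],0],[[0,0,0],0],[[0,0,0],0]]}}

```text
time: 18.95
tcp_pos: [583.9, -26.7, 152.8]
tool_rot: [0.002, -3.142, -0.0]
force: [0.1, 0.1, -0.2]
opening: 18.0
gripper_force: 40.0
```

{"fn": "step_arm", "kwargs": {"plan": [[[0,0.03,0],0],[[0,0,0],0],[[0,0,0],0]]}}

```text
time: 19.25
tcp_pos: [584.0, -26.5, 152.8]
tool_rot: [-0.002, 3.142, 0.0]
force: [0.4, 0.3, -0.7]
opening: 17.8
gripper_force: 40.0
```

{"fn": "step_arm", "kwargs": {"plan": [[[0,0.03,0],0],[[0,0,0],0],[[0,0,0],0]]}}

```text
time: 19.55
tcp_pos: [583.9, -26.1, 152.8]
tool_rot: [0.002, -3.142, -0.0]
force: [-0.4, -0.2, -0.9]
opening: 17.6
gripper_force: 40.0
```

{"fn": "step_arm", "kwargs": {"plan": [[[0,0.03,0],0],[[0,0,0],0],[[0,0,0],0]]}}

```text
time: 19.85
tcp_pos: [584.0, -25.9, 152.8]
tool_rot: [-0.002, 3.142, 0.0]
force: [0.5, -0.1, -0.5]
opening: 17.8
gripper_force: 40.0
```

{"fn": "step_arm", "kwargs": {"plan": [[[0,0.03,0],0],[[0,0,0],0],[[0,0,0],0]]}}

```text
time: 20.15
tcp_pos: [584.0, -25.6, 152.8]
tool_rot: [-0.002, 3.142, 0.0]
force: [0.2, 0.4, -0.6]
opening: 18.2
gripper_force: 40.0
```

{"fn": "step_arm", "kwargs": {"plan": [[[0,0.03,0],0],[[0,0,0],0],[[0,0,0],0]]}}

```text
time: 20.45
tcp_pos: [583.9, -25.3, 152.8]
tool_rot: [0.002, -3.142, 0.0]
force: [-0.5, 0.8, -0.7]
opening: 18.0
gripper_force: 40.0
```

{"fn": "step_arm", "kwargs": {"plan": [[[0,0.03,0],0],[[0,0,0],0],[[0,0,0],0]]}}

```text
time: 20.75
tcp_pos: [584.0, -25.1, 152.8]
tool_rot: [-0.002, 3.142, -0.0]
force: [-0.6, -0.4, 0.1]
opening: 17.5
gripper_force: 40.0
```

{"fn": "step_arm", "kwargs": {"plan": [[[0,0.03,0],0],[[0,0,0],0],[[0,0,0],0]]}}

```text
time: 21.05
tcp_pos: [584.0, -25.0, 152.9]
tool_rot: [-0.001, 3.141, -0.0]
force: [-0.5, -1.1, -0.4]
opening: 17.7
gripper_force: 40.0
```

{"fn": "step_arm", "kwargs": {"plan": [[[0,0.03,0],0],[[0,0,0],0],[[0,0,0],0]]}}

```text
time: 21.35
tcp_pos: [584.0, -24.9, 152.9]
tool_rot: [-0.001, 3.141, -0.001]
force: [-0.5, -3.4, -0.0]
opening: 18.2
gripper_force: 40.0
```

{"fn": "step_arm", "kwargs": {"plan": [[[0,0.02,0],0],[[0,0,0],0],[[0,0,0],0]]}}

```text
time: 21.65
tcp_pos: [584.0, -24.8, 152.9]
tool_rot: [-0.001, 3.141, -0.001]
force: [-0.1, -4.9, 1.4]
opening: 17.7
gripper_force: 40.0
```

Touch 3 is made: y≈-24.95 at x=584, about 5 N. The bore in TCP terms is (587.8, 46.95), with vision giving (588.6, 47.3). I'll back off, raise and go over the bore.

{"fn": "step_arm", "kwargs": {"plan": [[[0,-0.6,0],0],[[0,-0.6,0],0],[[0,0,-2],0],[[0,0,-2.5],0],[[0,0,-1.5],0],[[0,0,0],0]]}}

```text
time: 22.25
tcp_pos: [585.1, -36.1, 214.7]
tool_rot: [-0.002, 3.138, 0.002]
force: [0.2, 0.2, -0.8]
opening: 17.9
gripper_force: 40.0
```

{"fn": "step_arm", "kwargs": {"plan": [[[-0.1,2,0],0],[[-0.1,2.5,0],0],[[-0.1,2.5,0],0],[[-0.08,1.32,0],0],[[0,0,1.5],0],[[0,0,1.3],0],[[0,0,0.3],0],[[0,0,0],0]]}}

```text
time: 23.05
tcp_pos: [587.0, 45.4, 180.6]
tool_rot: [-0.001, -3.14, 0.002]
force: [-0.0, -0.4, -0.6]
opening: 18.1
gripper_force: 40.0
```

{"fn": "step_arm", "kwargs": {"plan": [[[0,0,0],0],[[0,0,0],0],[[0,0,0],0],[[0,0,0],0]]}}

```text
time: 23.45
tcp_pos: [587.8, 47.0, 182.2]
tool_rot: [-0.002, 3.141, 0.0]
force: [0.3, -0.5, -0.1]
opening: 17.9
gripper_force: 40.0
```

```bash
python3 - <<'E'
from h import *
a=save("scene","s3");b=save("side","d3")
for i in range(4):
    manip.snapshot("side");s=manip.state();print(s["tcp_pos"].round(2),s["tool_rot"].round(4),s["force"].round(1))
p=proj("scene",[587.8,47,106]).astype(int);q=proj("side",[587.8,47,106]).astype(int);print(p,q)
f=lambda im,p:cv2.resize(im[p[1]-45:p[1]+30,p[0]-35:p[0]+35,::-1],(390,418),interpolation=cv2.INTER_CUBIC)
cv2.imwrite("pics/c3.png",np.hstack([f(a,p),f(b,q)]))
E
```

```text
[587.72  47.11 181.99] [-2.2000e-03  3.1413e+00  2.0000e-04] [-1.   0.6  0.2]
[587.71  47.1  181.97] [-2.1000e-03  3.1414e+00  2.0000e-04] [ 0.2 -0.6  0.5]
[587.67  47.11 181.91] [-2.1000e-03  3.1415e+00  2.0000e-04] [ 0.2 -0.4  0.3]
[587.68  47.1  181.87] [-2.0000e-03  3.1415e+00  2.0000e-04] [ 0.4 -1.   0.4]
[258 177] [255 179]
```

View pics/c3.png

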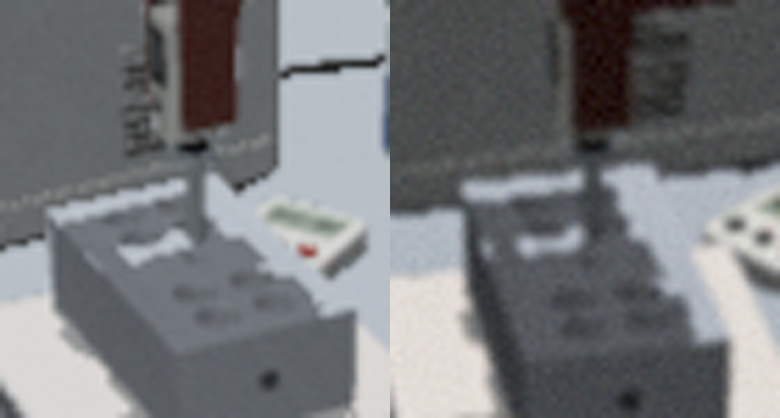

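The stem tip hangs just over the bore, at left crop (200,240) and right crop (597,235). I'll lower it in small steps.

{"fn": "step_arm", "kwargs": {"plan": [[[0,0,0.3],0],[[0,0,0.2],0],[[0,0,0],0]]}}

```text
time: 24.05
tcp_pos: [587.4, 47.1, 176.4]
tool_rot: [0.002, -3.141, 0.0]
force: [0.6, 0.3, -0.6]
opening: 17.6
gripper_force: 40.0
```

{"fn": "step_arm", "kwargs": {"plan": [[[0,0,0.1],0],[[0,0,0.05],0],[[0,0,0],0]]}}

```text
time: 24.35
tcp_pos: [587.6, 47.0, 175.3]
tool_rot: [0.002, -3.142, 0.0]
force: [-0.5, -0.1, -1.7]
opening: 17.9
gripper_force: 40.0
```

{"fn": "step_arm", "kwargs": {"plan": [[[0,0,0.08],0],[[0,0,0],0],[[0,0,0],0]]}}

```text
time: 24.65
tcp_pos: [587.7, 47.0, 174.5]
tool_rot: [-0.002, 3.142, 0.0]
force: [-0.7, 0.7, -0.9]
opening: 17.8
gripper_force: 40.0
```

Tip at about 105.7, just entering the bore, and no contact force. I'll continue in small steps.

{"fn": "step_arm", "kwargs": {"plan": [[[0,0,0.06],0],[[0,0,0],0],[[0,0,0],0]]}}

```text
time: 24.95
tcp_pos: [587.6, 47.0, 173.9]
tool_rot: [0.002, -3.142, -0.0]
force: [-0.3, -0.4, -1.0]
opening: 17.7
gripper_force: 40.0
```

{"fn": "step_arm", "kwargs": {"plan": [[[0,0,0.06],0],[[0,0,0],0],[[0,0,0],0]]}}

```text
time: 25.25
tcp_pos: [587.7, 47.0, 173.3]
tool_rot: [0.002, -3.142, -0.0]
force: [-0.1, -0.1, -0.6]
opening: 17.8
gripper_force: 40.0
```

{"fn": "step_arm", "kwargs": {"plan": [[[0,0,0.06],0],[[0,0,0],0],[[0,0,0],0]]}}

```text
time: 25.55
tcp_pos: [587.6, 47.0, 172.7]
tool_rot: [0.002, -3.142, -0.0]
force: [0.3, 0.1, -0.3]
opening: 18.1
gripper_force: 40.0
```

{"fn": "step_arm", "kwargs": {"plan": [[[0,0,0.06],0],[[0,0,0.06],0],[[0,0,0],0],[[0,0,0],0]]}}

```text
time: 25.95
tcp_pos: [587.6, 47.0, 171.5]
tool_rot: [0.002, -3.142, 0.0]
force: [0.4, 1.0, -0.2]
opening: 18.5
gripper_force: 40.0
```

{"fn": "step_arm", "kwargs": {"plan": [[[0,0,0.08],0],[[0,0,0.08],0],[[0,0,0],0],[[0,0,0],0]]}}

```text
time: 26.35
tcp_pos: [587.7, 47.0, 169.9]
tool_rot: [0.002, -3.142, 0.0]
force: [-0.8, 0.1, -0.4]
opening: 18.0
gripper_force: 40.0
```

It is 5 mm in and free. I'll go on faster.

{"fn": "step_arm", "kwargs": {"plan": [[[0,0,0.2],0],[[0,0,0.2],0],[[0,0,0.2],0],[[0,0,0.2],0],[[0,0,0],0],[[0,0,0],0]]}}

```text
time: 26.95
tcp_pos: [587.6, 47.0, 161.8]
tool_rot: [0.002, -3.141, 0.0]
force: [0.2, 0.1, -0.5]
opening: 17.8
gripper_force: 40.0
```

{"fn": "step_arm", "kwargs": {"plan": [[[0,0,0.2],0],[[0,0,0.2],0],[[0,0,0.2],0],[[0,0,0.2],0],[[0,0,0],0],[[0,0,0],0]]}}

```text
time: 27.55
tcp_pos: [587.6, 47.0, 153.9]
tool_rot: [0.002, -3.141, 0.0]
force: [1.3, 0.6, -1.0]
opening: 18.0
gripper_force: 40.0
```

{"fn": "step_arm", "kwargs": {"plan": [[[0,0,0.2],0],[[0,0,0.2],0],[[0,0,0.2],0],[[0,0,0.2],0],[[0,0,0.2],0],[[0,0,0],0],[[0,0,0],0]]}}

```text
time: 28.25
tcp_pos: [587.6, 47.0, 143.9]
tool_rot: [0.002, -3.141, 0.0]
force: [0.3, -0.2, 0.1]
opening: 17.7
gripper_force: 40.0
```

{"fn": "step_arm", "kwargs": {"plan": [[[0,0,0.15],0],[[0,0,0.15],0],[[0,0,0.15],0],[[0,0,0],0],[[0,0,0],0]]}}

```text
time: 28.75
tcp_pos: [587.6, 47.0, 139.3]
tool_rot: [0.002, -3.141, 0.0]
force: [-0.3, 0.3, -0.9]
opening: 18.2
gripper_force: 40.0
```

Home is expected at about 136.8.

{"fn": "step_arm", "kwargs": {"plan": [[[0,0,0.1],0],[[0,0,0.05],0],[[0,0,0],0],[[0,0,0],0]]}}

```text
time: 29.15
tcp_pos: [587.7, 47.0, 137.9]
tool_rot: [0.002, -3.142, -0.0]
force: [1.2, 0.1, -0.2]
opening: 17.7
gripper_force: 40.0
```

{"fn": "step_arm", "kwargs": {"plan": [[[0,0,0.05],0],[[0,0,0],0],[[0,0,0],0]]}}

```text
time: 29.45
tcp_pos: [587.7, 47.0, 137.4]
tool_rot: [-0.002, 3.142, 0.0]
force: [0.2, -0.1, -0.8]
opening: 17.8
gripper_force: 40.0
```

{"fn": "step_arm", "kwargs": {"plan": [[[0,0,0.03],0],[[0,0,0],0],[[0,0,0],0]]}}

```text
time: 29.75
tcp_pos: [587.7, 47.0, 137.1]
tool_rot: [0.002, -3.142, -0.0]
force: [-0.1, -0.1, -0.9]
opening: 17.9
gripper_force: 40.0
```

{"fn": "step_arm", "kwargs": {"plan": [[[0,0,0.03],0],[[0,0,0],0],[[0,0,0],0]]}}

```text
time: 30.05
tcp_pos: [587.7, 47.0, 136.8]
tool_rot: [0.002, -3.142, 0.0]
force: [-0.0, 0.1, -0.6]
opening: 18.0
gripper_force: 40.0
```

{"fn": "step_arm", "kwargs": {"plan": [[[0,0,0.02],0],[[0,0,0],0],[[0,0,0],0]]}}

```text
time: 30.35
tcp_pos: [587.7, 47.0, 136.7]
tool_rot: [-0.002, 3.141, 0.0]
force: [-0.4, 0.1, 0.7]
opening: 17.6
gripper_force: 40.0
```

{"fn": "step_arm", "kwargs": {"plan": [[[0,0,0.02],0],[[0,0,0],0],[[0,0,0],0]]}}

```text
time: 30.65
tcp_pos: [587.7, 47.0, 136.6]
tool_rot: [-0.002, 3.141, 0.0]
force: [-0.6, -0.8, 2.5]
opening: 17.6
gripper_force: 40.0
```

{"fn": "step_arm", "kwargs": {"plan": [[[0,0,0.02],0],[[0,0,0],0],[[0,0,0],0]]}}

```text
time: 30.95
tcp_pos: [587.8, 47.0, 136.6]
tool_rot: [-0.002, 3.141, 0.0]
force: [-1.5, 0.1, 4.6]
opening: 17.9
gripper_force: 40.0
```

The collar is seated, with a reaction of about 4.6 N. I'll relieve the force, release and rise.

{"fn": "step_arm", "kwargs": {"plan": [[[0,0,-0.04],0],[[0,0,0],0]]}}

```text
time: 31.15
tcp_pos: [587.7, 47.0, 136.6]
tool_rot: [-0.002, 3.141, 0.0]
force: [-0.1, -0.4, 3.2]
opening: 18.0
gripper_force: 40.0
```

{"fn": "step_arm", "kwargs": {"plan": [[[0,0,0],0],[[0,0,0],0],[[0,0,0],0],[[0,0,0],0],[[0,0,0],0],[[0,0,0],0],[[0,0,0],0]], "fingers": 110}}

```text
time: 31.85
tcp_pos: [587.7, 47.0, 136.6]
tool_rot: [-0.002, 3.142, 0.0]
force: [0.4, -0.9, 0.1]
opening: 49.8
gripper_force: 0.0
```

{"fn": "step_arm", "kwargs": {"plan": [[[0,0,-0.5],0],[[0,0,-2],0],[[0,0,-3],0],[[0,0,-3],0],[[0,0,-3],0],[[0,0,-1],0],[[0,0,0],0],[[0,0,0],0]]}}

```text
time: 32.65
tcp_pos: [587.1, 47.2, 260.6]
tool_rot: [0.002, -3.14, -0.0]
force: [-0.4, 0.5, 0.6]
opening: 49.9
gripper_force: 0.0
```

```bash
python3 - <<'E'
from h import *
a=save("scene","s4");b=save("side","d4")
p=proj("scene",[587.8,47,106]).astype(int);q=proj("side",[587.8,47,106]).astype(int)
f=lambda im,p:cv2.resize(im[p[1]-60:p[1]+40,p[0]-45:p[0]+45,::-1],(390,433),interpolation=cv2.INTER_CUBIC)
cv2.imwrite("pics/c4.png",np.hstack([f(a,p),f(b,q)]))
for c in("scene","side"): print(c,proj(c,[587.8,47,145]),[(r["xy"],r["score"]) for r in manip.spot_point(c,"thermometer_case")[:3]])
print(manip.state()["force"])
E
```

```text
scene [257.57504096 162.7056762 ] [([258.4, 159.4], 0.79), ([327.5, 275.8], 0.72)]
side [255.27123479 163.7262886 ] [([258.9, 166.7], 0.66), ([284.2, 294.7], 0.61)]
[ 0.40136685  0.1220659  -0.21933884]
```

View pics/c4.png

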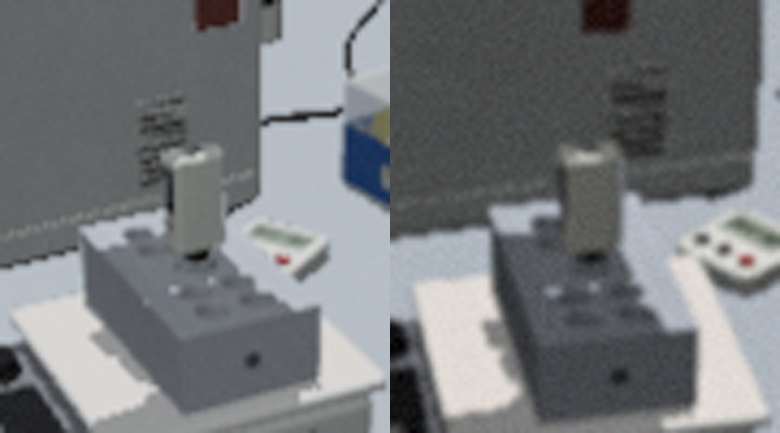

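The thermometer stands upright in the middle of the block with its collar on the top, at left crop (195,250) and right crop (590,255). The gripper is clear above it.

```bash
python3 -c "
from cell import manip
print(manip.sign_off())"
```

```text
the job is handed in; nothing more can be done
None
```

The thermometer is in the block's bore with its collar seated and released, after the three touches in the order asked (the highest contact force I read was about 5 N), and the job was handed in at about 33 s.

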